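Put the polishing wheels back over their own compounds

TASK

Move the row of four felt polishing wheels from the drying rack to the row of cradles behind it, so that they stand in the same order as the bars of compound there: each wheel in the cradle whose bar has the colour of its rim, with both axle ends fully down in the slots. Leave the grey steel-wire wheel hanging where it is on the drying rack.

Things in the scene. Friction and masses are not known exactly. Their poses are not given: they have to be found in the camera images.
- wheel_red: Loose felt wheel with rouge-red rim, 160 g, 100 mm across, 22 mm thick, on its own steel axle (10 mm thick, 96 mm long); flanges (28 mm across) and nuts reach 18 mm either side of mid-plane. Origin: wheel centre; y along the axle, ends alike; it may spin about y. Starts in a drying-rack bay. Pinch its flat faces near the top, fingertips 16 mm or more above the axle to clear the cheeks.
- wheel_green: Loose felt wheel with dark green rim, 160 g, 100 mm across, 22 mm thick, on its own steel axle (10 mm thick, 96 mm long); flanges (28 mm across) and nuts reach 18 mm either side of mid-plane. Origin: wheel centre; y along the axle, ends alike; it may spin about y. Starts in a drying-rack bay. Pinch its flat faces near the top, fingertips 16 mm or more above the axle to clear the cheeks.
- wheel_blue: Loose felt wheel with blue rim, 160 g, 100 mm across, 22 mm thick, on its own steel axle (10 mm thick, 96 mm long); flanges (28 mm across) and nuts reach 18 mm either side of mid-plane. Origin: wheel centre; y along the axle, ends alike; it may spin about y. Starts in a drying-rack bay. Pinch its flat faces near the top, fingertips 16 mm or more above the axle to clear the cheeks.
- wheel_yellow: Loose felt wheel with yellow rim, 160 g, 100 mm across, 22 mm thick, on its own steel axle (10 mm thick, 96 mm long); flanges (28 mm across) and nuts reach 18 mm either side of mid-plane. Origin: wheel centre; y along the axle, ends alike; it may spin about y. Starts in a drying-rack bay. Pinch its flat faces near the top, fingertips 16 mm or more above the axle to clear the cheeks.
- cradle_red: Fixed grey cradle with a rouge-red compound bar (72 x 26 mm) 70 mm to +x, top at 25 mm. Two cheeks (6 mm sheet) 56 mm apart along y; slots open upward, 13 mm wide, flared to 29 mm at the top. Origin: centre of underside, below the slots. Seated axle: along y, centre at x=0, y=0, z=62 mm; cheek tops 76 mm. Stands on a 10 mm board, about 124 mm from its neighbours.
- cradle_green: Fixed grey cradle with a dark green compound bar (72 x 26 mm) 70 mm to +x, top at 25 mm. Two cheeks (6 mm sheet) 56 mm apart along y; slots open upward, 13 mm wide, flared to 29 mm at the top. Origin: centre of underside, below the slots. Seated axle: along y, centre at x=0, y=0, z=62 mm; cheek tops 76 mm. Stands on a 10 mm board, about 124 mm from its neighbours.
- cradle_blue: Fixed grey cradle with a blue compound bar (72 x 26 mm) 70 mm to +x, top at 25 mm. Two cheeks (6 mm sheet) 56 mm apart along y; slots open upward, 13 mm wide, flared to 29 mm at the top. Origin: centre of underside, below the slots. Seated axle: along y, centre at x=0, y=0, z=62 mm; cheek tops 76 mm. Stands on a 10 mm board, about 124 mm from its neighbours.
- cradle_yellow: Fixed grey cradle with a yellow compound bar (72 x 26 mm) 70 mm to +x, top at 25 mm. Two cheeks (6 mm sheet) 56 mm apart along y; slots open upward, 13 mm wide, flared to 29 mm at the top. Origin: centre of underside, below the slots. Seated axle: along y, centre at x=0, y=0, z=62 mm; cheek tops 76 mm. Stands on a 10 mm board, about 124 mm from its neighbours.
- wire_wheel: Loose grey steel-wire wheel with a dark wooden core, hanging in one of the drying rack's bays, where it stays. 100 mm across, 16 mm thick, axle, flanges and nuts as on the felt wheels, about 200 g. Origin: wheel centre; y along the axle.
- drying_rack: Fixed stainless rack, 556 mm long (y), 84 mm deep (x). Origin: centre of underside. Five bays at y = -224, -112, 0, 112, 224 mm with slotted cheeks as on the cradles (axle centre at 62 mm, cheek tops 76 mm). Each holds one wheel at the start, axles along the rack's y, so neighbouring axle ends are about 16 mm apart.

How it is judged:
By the outcome, as a careful person would: the job done as asked, in the order asked, and still so for the second after the job is handed in, with the robot touching nothing.
It also fails if it takes over 90 s, if anything falls off the work surface, if the arm or the gripper's body presses on something with over 40 N, if the wrist force passes 120 N, or if a joint passes its speed limit or range.

ROBOT

A 6-joint arm with a two-finger parallel gripper is mounted at the origin on the work surface. World frame = base frame: x ahead of the robot, y to its left, z up, the work surface at z = 0. Lengths are in m, angles in rad, forces in N, time in s.
With the tool pointing down it reaches from about 0.25 to 0.725 m from the base axis. Payload 4 kg.
Tool frame: the origin (TCP) lies at the very end of the fingers, on their centre line; the grasp point (between the pads) lies 19 mm behind it; x points along the fingers, z is the direction in which the jaws open and shut, and the axes are right-handed (so a half turn about x gives the same grasp; the last joint's range is limited). The gripper opens to 85 mm and grips with 20 to 120 N. Pads are 22 mm wide; open, the fingers measure 114 mm over their backs; the gripper's body (76 mm by 85 mm) begins 54 mm behind the grasp point. The pads swing forward as they close: fully open they stand 13 mm farther back than shut.
Start: joints at [-1.229, 0.241, 0.005, 1.335, 0, 1.571], TCP at [0.168, -0.471, 0.231] pointing down, gripper open.
Joint ranges: [-2.72, 2.72], [-1.05, 1.87], [-1.09, 1.28], [-1.99, 2.15], [-1.42, 1.44], [-3.14, 3.14]. Speed limits (rad/s): [2.79, 2.79, 3.14, 3.14, 3.14, 3.14].

INTERFACE

Orientations are given as a unit quaternion [x, y, z, w].
In Python, from workcell import bot gives the robot as it stands.
- The arm moves only by the tool step_arm, never from a script. Its argument "series" is a list of rows, each an object of numbers: "x", "y", "z": the shift along the world's x, y, z in cm; "twist": the turn about the world's z in degrees; "jaw": the finger opening in cm, from 0 to 8.54. In form: [{"x": .., "y": .., "z": .., "twist": .., "jaw": ..}, ...]. A call has 1 to 10 rows; each row is the pose to reach, as a shift and turn from the pose measured when the call began; what a row does not reach only later rows make up. A row lasts 1/12 s, in which the tool goes at most 41.7 mm and 7.16 degrees, less where a joint would pass 70% of its speed; a pose out of reach is approached as far as the arm can. A call with a gripper value outside its range is refused whole. The fingers move at their own pace and stop on an object; the grip force is fixed at half the most. Time passes only in rows, so rows that repeat a pose let the fingers close. It gives the time, the measured TCP pose, the force and the opening at its end, in the units of the state.
- bot.get_obs(): the state, without advancing time (a new reading comes with each control period).
- bot.camera(name): name is "side" or "top"; returns (picture, depth): 480x640x3 uint8, red, green, blue; 480x640 float32, m along the optical axis (not along the pixel's ray), 0 where there is no reading.
- bot.camera_info(name): a dict with "camera_matrix" (3x3 intrinsics, pixels), "R" (3x3) and "t" (3): a world point X has camera coordinates R X + t. Camera axes: x right, y down, z forward; pixel columns grow to the right and rows downward; lengths in m; the calibration is good to about 2 mm. A picture is of the moment at which its call begins. camera_info takes no time and is no camera call.
- bot.job_done(): hands the job in, once; it reports no verdict.
The state is a dict: "clock": time; "joint_pos": joint angles; "joint_vel": joint speeds; "tau": joint torques, N m; "eef_pos": TCP position; "tool_rot": TCP orientation; "ft_force": force on the tool from outside, world axes, zero at the start; "ft_torque": the same for the moment, N m; "grip_width": finger opening in m.
Only numpy, scipy, OpenCV 4.12 (cv2) and the standard library are available. Lean on these libraries where they do the work, as an engineer would, in place of code of your own. Each camera call takes 0.05 s, during which the arm holds its last target.

## Working session

There is one attempt and no reset: what is moved stays moved. The work goes in short steps, Python scripts to look and compute and a tool call to move; the robot and the scene stay as the last step left them, time stands still between calls to the robot, and variables do not carry over. Pictures are saved under pics/ and viewed, and the job is handed in when it is done.

Besides the shell and the picture viewer there is one more tool, called after "Request:" in YAML: its name, and indented under it one key for each argument. step_arm: Moves the arm, as the interface text tells. Its arguments: {"type":"object","properties":{"series":{"type":"array","items":{"type":"object","properties":{"x":{"type":"number"},"y":{"type":"number"},"z":{"type":"number"},"twist":{"type":"number"},"jaw":{"type":"number"}}}}},"required":["series"]}

```bash
mkdir -p pics; ls
cat > h.py <<'E'
import numpy as np, cv2
from workcell import bot
def snap(n,tag):
    p,d=bot.camera(n); cv2.imwrite(f'pics/{tag}.png',p[:,:,::-1]); np.save(f'pics/{tag}.npy',d); return p,d
def w(n,u,v,z):
    "pixel+depth -> world"
    i=bot.camera_info(n);K=np.array(i['camera_matrix']);R=np.array(i['R']);t=np.array(i['t'])
    c=np.linalg.inv(K)@np.array([u,v,1.])*z
    return R.T@(c-t)
def wh(n,u,v,h):
    "pixel at known height"
    i=bot.camera_info(n);K=np.array(i['camera_matrix']);R=np.array(i['R']);t=np.array(i['t'])
    o=-R.T@t; r=R.T@np.linalg.inv(K)@np.array([u,v,1.]); return o+r*(h-o[2])/r[2]
def cloud(n,d):
    i=bot.camera_info(n);K=np.array(i['camera_matrix']);R=np.array(i['R']);t=np.array(i['t'])
    v,u=np.mgrid[:480,:640]; c=np.stack([u,v,np.ones_like(u)],-1)@np.linalg.inv(K).T*d[...,None]
    return (c-t)@R
E
python3 - <<'E'
from h import *
np.set_printoptions(precision=4,suppress=True)
for n in('top','side'):
    snap(n,n+'0'); i=bot.camera_info(n); print(i, -np.array(i['R']).T@i['t'])
o=bot.get_obs(); print(o)
E
```

```text
pics
{'camera_matrix': array([[557.9227,   0.    , 314.3489],
       [  0.    , 557.9227, 242.7009],
       [  0.    ,   0.    ,   1.    ]]), 'R': array([[ 0.002 , -1.    ,  0.0034],
       [-0.9938, -0.0023, -0.1112],
       [ 0.1112, -0.0032, -0.9938]]), 't': array([0.0285, 0.558 , 1.0866])} [0.4336 0.0332 1.1419]
{'camera_matrix': array([[591.8637,   0.    , 335.2045],
       [  0.    , 591.8637, 254.5169],
       [  0.    ,   0.    ,   1.    ]]), 'R': array([[-0.7138, -0.7003,  0.0058],
       [-0.3963,  0.3971, -0.8278],
       [ 0.5774, -0.5932, -0.561 ]]), 't': array([0.398 , 0.2648, 0.7204])} [-0.027   0.6009  0.621 ]
{'clock': 0.1, 'joint_pos': array([-1.229 ,  0.2413,  0.0038,  1.3352,  0.    ,  1.5708]), 'joint_vel': array([-0.0002, -0.0014,  0.003 , -0.0002, -0.0015,  0.0003]), 'tau': array([ -0.0004, -37.3138,  25.3009,   0.0109,  -0.    ,   0.    ]), 'eef_pos': array([ 0.1674, -0.4705,  0.2305]), 'tool_rot': array([ 0.4081,  0.5783, -0.4073,  0.5772]), 'ft_force': array([-0.0883, -0.5528,  0.2889]), 'ft_torque': array([-0.0307,  0.0056,  0.0305]), 'grip_width': 0.08523106888161523}
```

View pics/top0.png

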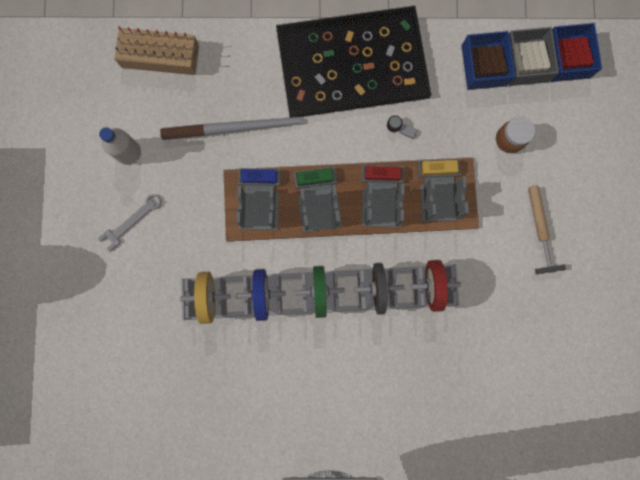

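View pics/side0.png

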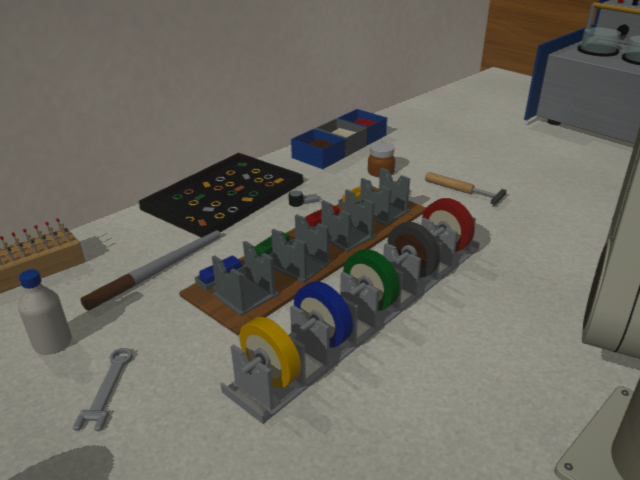

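The top view shows the wheels left to right (+y to -y): yellow u204, blue 260, green 320, wire 380 and red 437. The cradles run blue u258, green 318, red 383, yellow 443, each with a slightly different yaw. Next I'll measure them.

Run:
```python
from h import *
p=cv2.imread('pics/top0.png')
cv2.imwrite('pics/c1.png',cv2.resize(p[150:250,215:485],None,fx=2.96,fy=2.96,interpolation=cv2.INTER_CUBIC))
cv2.imwrite('pics/c2.png',cv2.resize(p[250:335,170:470],None,fx=2.66,fy=2.66,interpolation=cv2.INTER_CUBIC))
np.set_printoptions(precision=4,suppress=True)
d=np.load('pics/top0.npy');C=cloud('top',d)
# wheels: tops
for n,(a,b) in dict(yellow=(190,220),blue=(247,273),green=(308,332),wire=(368,392),red=(423,452)).items():
    P=C[250:335,a:b].reshape(-1,3);P=P[(P[:,2]>.085)&(P[:,2]<.13)]
    q=P[P[:,2]>.09]
    m,_=cv2.fitLine(q[:,:2].astype(np.float32),cv2.DIST_L2,0,.01,.01).ravel()[:2],0
    print(n,len(q),'xy mean',q.mean(0),'y range',np.percentile(q[:,1],[2,98]),'x',np.percentile(q[:,0],[2,98]),'zmax',np.percentile(P[:,2],99),'ang',np.degrees(np.arctan2(m[1],m[0])))
# bars
hsv=cv2.cvtColor(p,cv2.COLOR_BGR2HSV)
for n,(a,b) in dict(blue=(235,282),green=(292,338),red=(360,406),yellow=(416,464)).items():
    M=np.zeros((480,640),bool); M[155:192,a:b]=True
    P=C[M&(C[...,2]>.029)&(C[...,2]<.042)&(hsv[...,1]>120)]
    r=cv2.minAreaRect(P[:,:2].astype(np.float32)*1000); print(n,'bar',len(P),P.mean(0),r)
    M=np.zeros((480,640),bool); M[165:240,a-3:b+3]=True
    P=C[M&(C[...,2]>.07)&(C[...,2]<.1)]
    print('  cheek',len(P),P.mean(0),cv2.minAreaRect(P[:,:2].astype(np.float32)*1000), np.percentile(P[:,2],[50,95]))
```

```text
yellow 582 xy mean [0.4481 0.2384 0.105 ] y range [0.2279 0.2504] x [0.4094 0.4875] zmax 0.11512921786790084 ang 2.933062
blue 548 xy mean [0.454  0.1325 0.1055] y range [0.1216 0.1446] x [0.4152 0.4934] zmax 0.11466780431045881 ang 2.8399403
green 531 xy mean [0.4604 0.0199 0.1056] y range [0.0082 0.0305] x [0.4209 0.5013] zmax 0.1148415743310371 ang 3.1834779
wire 420 xy mean [ 0.4668 -0.0942  0.105 ] y range [-0.1028 -0.0861] x [0.4274 0.507 ] zmax 0.11557089941436932 ang 2.870015
red 593 xy mean [ 0.4728 -0.2024  0.1052] y range [-0.2153 -0.1918] x [0.4344 0.513 ] zmax 0.1156745645878379 ang 3.3471818
blue bar 402 [0.6943 0.1431 0.0352] ((694.3585815429688, 143.14703369140625), (24.17504119873047, 71.09855651855469), 0.4217558801174164)
  cheek 251 [0.6257 0.1436 0.0829] ((625.9755859375, 144.41842651367188), (68.19021606445312, 72.19959259033203), 89.1851806640625) [0.0846 0.0898]
green bar 112 [0.6919 0.0257 0.0355] ((692.9047241210938, 29.321796417236328), (19.833099365234375, 66.10456848144531), 8.252918243408203)
  cheek 216 [0.6255 0.0178 0.0835] ((624.7932739257812, 19.552736282348633), (71.6848373413086, 67.89018249511719), 7.65993070602417) [0.0852 0.0894]
red bar 432 [ 0.701  -0.1091  0.0353] ((701.8644409179688, -109.2869873046875), (69.77103424072266, 25.859928131103516), 87.9263916015625)
  cheek 256 [ 0.6315 -0.1073  0.0825] ((632.991943359375, -107.22618103027344), (68.22875213623047, 72.92913818359375), 87.97686004638672) [0.0847 0.0891]
yellow bar 447 [ 0.7136 -0.2245  0.0353] ((714.4219970703125, -224.93856811523438), (26.257600784301758, 71.4597396850586), 3.2502219676971436)
  cheek 300 [ 0.646  -0.2279  0.0814] ((645.012451171875, -229.087646484375), (73.08206176757812, 69.56890869140625), 2.837601900100708) [0.0828 0.0889]
```

Run:
```python
from scipy.spatial.transform import Rotation as R
from h import *
print(R.from_quat(bot.get_obs()['tool_rot']).as_matrix().round(3))
```

```text
[[-0.001  0.942  0.335]
 [ 0.002  0.335 -0.942]
 [-1.     0.    -0.002]]
```

View pics/c1.png

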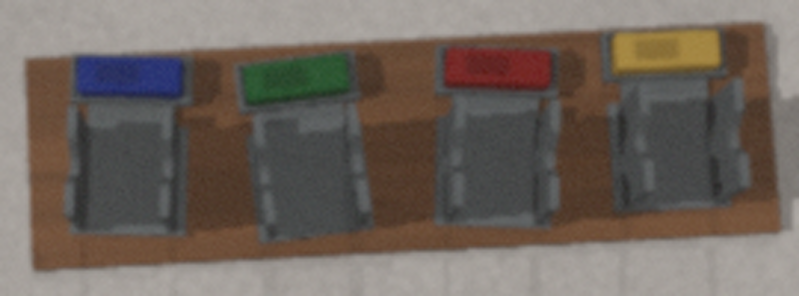

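View pics/c2.png

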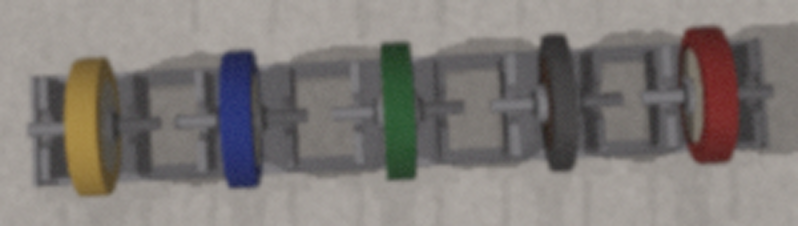

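The crops show clean cheeks, with the green cradle yawed most (about 8°). I'll refine the wheel tops and the green bar.

Run:
```python
from h import *
np.set_printoptions(precision=4,suppress=True)
d=np.load('pics/top0.npy');C=cloud('top',d)
p=cv2.imread('pics/top0.png');hsv=cv2.cvtColor(p,cv2.COLOR_BGR2HSV)
for n,(a,b) in dict(yellow=(190,220),blue=(247,273),green=(308,332),wire=(368,392),red=(423,452)).items():
    P=C[250:335,a:b].reshape(-1,3);q=P[(P[:,2]>.103)&(P[:,2]<.13)]
    print(n,cv2.minAreaRect(q[:,:2].astype(np.float32)*1000),np.percentile(q[:,1],[5,95]))
M=np.zeros((480,640),bool);M[160:192,290:342]=True
for s in(60,80,100):
    P=C[M&(C[...,2]>.029)&(C[...,2]<.042)&(hsv[...,1]>s)&(hsv[...,0]>40)]
    print(s,len(P),cv2.minAreaRect(P[:,:2].astype(np.float32)*1000))
d=np.load('pics/side0.npy');C=cloud('side',d)
for n,(u0,u1,v0,v1) in dict(yellow=(235,305,310,390),red=(420,478,195,255)).items():
    q=C[v0:v1,u0:u1].reshape(-1,3);q=q[(q[:,2]>.103)&(q[:,2]<.12)&(q[:,0]>.38)&(q[:,0]<.53)]
    print('side',n,len(q),q.mean(0),np.percentile(q[:,1],[5,95]))
```

```text
yellow ((448.15643310546875, 239.92495727539062), (62.950469970703125, 22.9306697845459), 3.081254482269287) [0.2292 0.2495]
blue ((454.6148681640625, 133.094482421875), (64.52400970458984, 22.22597885131836), 3.535668134689331) [0.1228 0.143 ]
green ((460.8169250488281, 19.854122161865234), (62.00914764404297, 21.901775360107422), 2.8280088901519775) [0.0101 0.0304]
wire ((466.5186767578125, -95.20563507080078), (64.69031524658203, 16.25940704345703), 3.09306263923645) [-0.1022 -0.0874]
red ((473.2798156738281, -203.783935546875), (67.30471801757812, 23.435401916503906), 1.929643988609314) [-0.2141 -0.1936]
60 436 ((694.5480346679688, 29.243179321289062), (27.212913513183594, 70.74930572509766), 8.095480918884277)
80 414 ((693.7343139648438, 29.508037567138672), (25.676294326782227, 69.88020324707031), 8.095480918884277)
100 369 ((693.302978515625, 29.47228240966797), (24.193593978881836, 68.74976348876953), 8.789604187011719)
side yellow 530 [0.4424 0.2425 0.1083] [0.2313 0.252 ]
side red 345 [ 0.4619 -0.1736  0.1078] [-0.2116 -0.0895]
```

Request:
step_arm:
  series:
    - {"x":3,"y":2.7,"twist":-2,"jaw":5}
    - {"x":6,"y":5.3,"twist":-4,"jaw":5}
    - {"x":9.2,"y":8,"twist":-6,"jaw":5}
    - {"x":12.2,"y":10.7,"twist":-8,"jaw":5}
    - {"x":15.3,"y":13.4,"twist":-10,"jaw":5}
    - {"x":18.4,"y":16,"twist":-12,"jaw":5}
    - {"x":21.4,"y":18.7,"twist":-14,"jaw":5}
    - {"x":24.5,"y":21.4,"twist":-15.5,"jaw":5}
    - {"x":27.5,"y":24,"twist":-16.4,"jaw":5}
    - {"x":30.56,"y":26.7,"twist":-16.4,"jaw":5}

```text
$.series[0]: bad value
```

Request:
step_arm:
  series:
    - {"x":3,"y":2.7,"z":0,"twist":-2,"jaw":5}
    - {"x":6,"y":5.3,"z":0,"twist":-4,"jaw":5}
    - {"x":9.2,"y":8,"z":0,"twist":-6,"jaw":5}
    - {"x":12.2,"y":10.7,"z":0,"twist":-8,"jaw":5}
    - {"x":15.3,"y":13.4,"z":0,"twist":-10,"jaw":5}
    - {"x":18.4,"y":16,"z":0,"twist":-12,"jaw":5}
    - {"x":21.4,"y":18.7,"z":0,"twist":-14,"jaw":5}
    - {"x":24.5,"y":21.4,"z":0,"twist":-15.5,"jaw":5}
    - {"x":27.5,"y":24,"z":0,"twist":-16.4,"jaw":5}
    - {"x":30.6,"y":26.7,"z":0,"twist":-16.4,"jaw":5}

```text
clock: 0.93
eef_pos: [0.4743, -0.2019, 0.2302]
tool_rot: [0.486, 0.514, -0.486, 0.513]
ft_force: [0.4, -0.5, -0.5]
grip_width: 0.0501
```

Request:
step_arm:
  series:
    - {"x":-0.1,"y":-0.2,"z":-3.5,"twist":0,"jaw":5}
    - {"x":-0.1,"y":-0.2,"z":-7,"twist":0,"jaw":5}
    - {"x":-0.1,"y":-0.2,"z":-10,"twist":0,"jaw":5}
    - {"x":-0.1,"y":-0.2,"z":-12.5,"twist":0,"jaw":5}
    - {"x":-0.1,"y":-0.2,"z":-14,"twist":0,"jaw":5}
    - {"x":-0.1,"y":-0.2,"z":-14.9,"twist":0,"jaw":5}
    - {"x":-0.1,"y":-0.2,"z":-14.9,"twist":0,"jaw":5}

```text
clock: 1.52
eef_pos: [0.4714, -0.203, 0.0787]
tool_rot: [0.486, 0.516, -0.486, 0.511]
ft_force: [-0.6, -0.1, -0.6]
grip_width: 0.0499
```

```bash
cat >> h.py <<'E'
from scipy.spatial.transform import Rotation
def st():
    o=bot.get_obs();M=Rotation.from_quat(o['tool_rot']).as_matrix()
    print(round(o['clock'],2),o['eef_pos'].round(4),'yaw',round(np.degrees(np.arctan2(M[1,2],M[0,2]))+90,2),'tilt',M[:,0].round(3),o['ft_force'].round(1),round(o['grip_width'],4))
E
python3 - <<'E'
from h import *
st();p,d=snap('side','s1')
cv2.imwrite('pics/s1c.png',cv2.resize(p[100:300,300:560,::-1],None,fx=3,fy=3))
E
```

```text
1.52 [ 0.4714 -0.203   0.0787] yaw 3.16 tilt [-0.006  0.004 -1.   ] [-0.6 -0.1 -0.6] 0.0499
```

View pics/s1c.png

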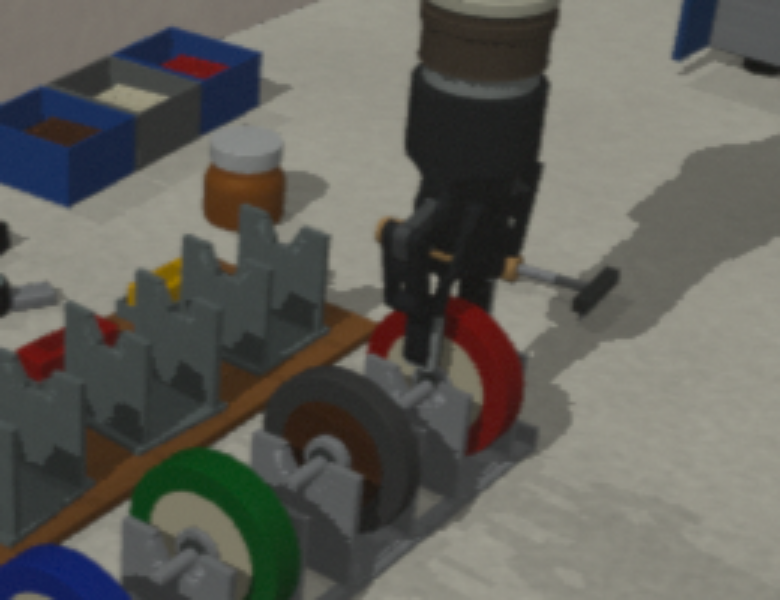

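The fingers straddle the red wheel about midway, with the tip just above the cheek. I'll close on it with a small raise.

Request:
step_arm:
  series:
    - {"x":0.1,"y":0,"z":0.2,"twist":0,"jaw":5}
    - {"x":0.1,"y":0,"z":0.2,"twist":0,"jaw":1.8}
    - {"x":0.1,"y":0,"z":0.2,"twist":0,"jaw":1.5}
    - {"x":0.1,"y":0,"z":0.2,"twist":0,"jaw":1.5}
    - {"x":0.1,"y":0,"z":0.2,"twist":0,"jaw":1.5}
    - {"x":0.1,"y":0,"z":0.2,"twist":0,"jaw":1.5}
    - {"x":0.1,"y":0,"z":0.2,"twist":0,"jaw":1.5}

```text
clock: 2.15
eef_pos: [0.4747, -0.2041, 0.0838]
tool_rot: [0.486, 0.514, -0.486, 0.513]
ft_force: [0.5, 0.1, 5.6]
grip_width: 0.0212
```

Run:
```python
from h import *
st()
```

```text
2.15 [ 0.4747 -0.2041  0.0838] yaw 3.15 tilt [-0.     0.002 -1.   ] [0.5 0.1 5.6] 0.0212
```

Request:
step_arm:
  series:
    - {"x":0,"y":0,"z":1,"twist":0,"jaw":1.5}
    - {"x":0,"y":0,"z":3,"twist":0,"jaw":1.5}
    - {"x":0,"y":0,"z":6,"twist":0,"jaw":1.5}
    - {"x":0,"y":0,"z":9,"twist":0,"jaw":1.5}
    - {"x":1.5,"y":1,"z":11,"twist":0,"jaw":1.5}
    - {"x":4.5,"y":3,"z":11,"twist":-1.5,"jaw":1.5}
    - {"x":7.5,"y":4.7,"z":11,"twist":-3,"jaw":1.5}
    - {"x":10.5,"y":6.5,"z":11,"twist":-4.5,"jaw":1.5}
    - {"x":13.5,"y":8.5,"z":11,"twist":-5.2,"jaw":1.5}
    - {"x":15.9,"y":9.7,"z":11,"twist":-5.2,"jaw":1.5}

```text
clock: 2.98
eef_pos: [0.6351, -0.1048, 0.1938]
tool_rot: [0.509, 0.492, -0.508, 0.491]
ft_force: [-0.7, 0.1, -1.2]
grip_width: 0.0206
```

Request:
step_arm:
  series:
    - {"x":0,"y":0,"z":0,"twist":0,"jaw":1.5}
    - {"x":0,"y":0,"z":0,"twist":0,"jaw":1.5}

```text
clock: 3.15
eef_pos: [0.6355, -0.1033, 0.1927]
tool_rot: [0.508, 0.493, -0.508, 0.491]
ft_force: [-1.2, -0.5, -2.4]
grip_width: 0.0213
```

Run:
```python
from h import *
st();p,d=snap('side','s2')
cv2.imwrite('pics/s2c.png',cv2.resize(p[60:310,200:530,::-1],None,fx=2.4,fy=2.4))
```

```text
3.15 [ 0.6355 -0.1033  0.1927] yaw -1.84 tilt [-0.002  0.003 -1.   ] [-1.2 -0.5 -2.4] 0.0213
```

View pics/s2c.png

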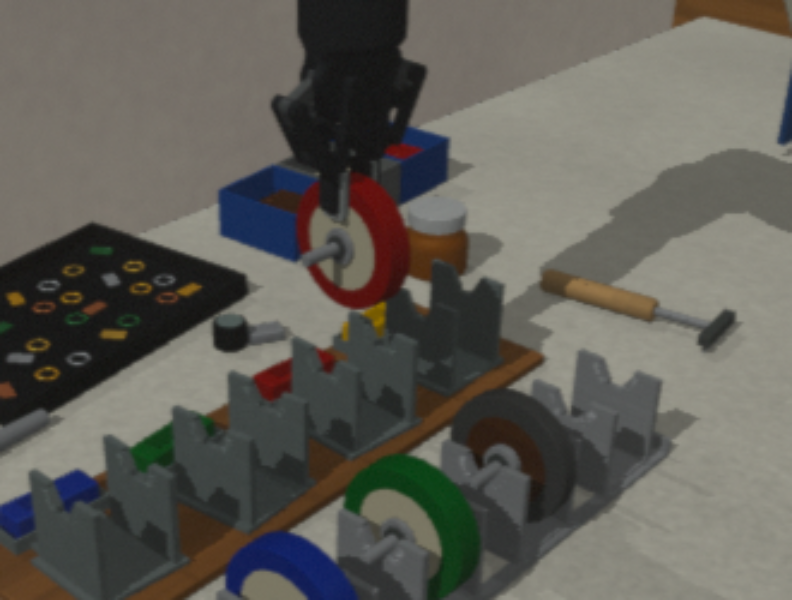

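Run:
```python
from h import *
np.set_printoptions(precision=4,suppress=True)
p=cv2.imread('pics/s2.png');d=np.load('pics/s2.npy');C=cloud('side',d);hsv=cv2.cvtColor(p,cv2.COLOR_BGR2HSV)
for u,v in((327,168),(329,167),(331,167)): print(C[v,u])
cv2.imwrite('pics/z.png',cv2.resize(p[125:200,310:380],None,fx=8,fy=8,interpolation=cv2.INTER_CUBIC))
# axle/flange grey points in front of the near face, in the neighbourhood
M=np.zeros((480,640),bool);M[158:178,322:352]=True
P=C[M&(C[...,1]>-.085)&(C[...,1]<-.045)]
for lo in np.arange(-.085,-.045,.008):
    q=P[(P[:,1]>=lo)&(P[:,1]<lo+.008)]
    if len(q): print(round(lo,3),len(q),q.min(0),q.max(0))
```

```text
[ 0.6326 -0.0549  0.1712]
[ 0.6299 -0.0571  0.1732]
[ 0.6265 -0.0585  0.1739]
-0.085 33 [ 0.6218 -0.0849  0.1659] [ 0.6403 -0.0772  0.1794]
-0.077 18 [ 0.6247 -0.0769  0.1676] [ 0.6346 -0.069   0.1774]
-0.069 23 [ 0.6267 -0.0689  0.1669] [ 0.6342 -0.0611  0.1757]
-0.061 29 [ 0.6265 -0.0609  0.1667] [ 0.6357 -0.0544  0.1765]
```

View pics/z.png

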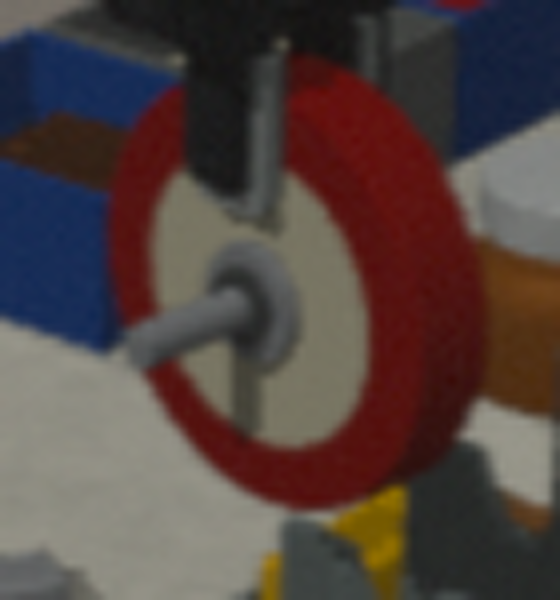

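Request:
step_arm:
  series:
    - {"x":0,"y":-0.4,"z":-1.5,"twist":0,"jaw":1.5}
    - {"x":0,"y":-0.4,"z":-3.5,"twist":0,"jaw":1.5}
    - {"x":0,"y":-0.4,"z":-5.5,"twist":0,"jaw":1.5}
    - {"x":0,"y":-0.4,"z":-7,"twist":0,"jaw":1.5}
    - {"x":0,"y":-0.4,"z":-8,"twist":0,"jaw":1.5}
    - {"x":0,"y":-0.4,"z":-8.6,"twist":0,"jaw":1.5}
    - {"x":0,"y":-0.4,"z":-9,"twist":0,"jaw":1.5}
    - {"x":0,"y":-0.4,"z":-9.4,"twist":0,"jaw":1.5}
    - {"x":0,"y":-0.4,"z":-9.6,"twist":0,"jaw":1.5}
    - {"x":0,"y":-0.4,"z":-9.6,"twist":0,"jaw":1.5}

```text
clock: 4.03
eef_pos: [0.6346, -0.1084, 0.0973]
tool_rot: [0.508, 0.493, -0.508, 0.49]
ft_force: [-0.5, -1.0, -1.5]
grip_width: 0.0213
```

Run:
```python
from h import *
st();p,d=snap('side','s3')
cv2.imwrite('pics/s3c.png',cv2.resize(p[130:290,270:430,::-1],None,fx=3.7,fy=3.7,interpolation=cv2.INTER_CUBIC))
```

```text
4.03 [ 0.6346 -0.1084  0.0973] yaw -1.92 tilt [-0.002  0.002 -1.   ] [-0.5 -1.  -1.5] 0.0213
```

View pics/s3c.png

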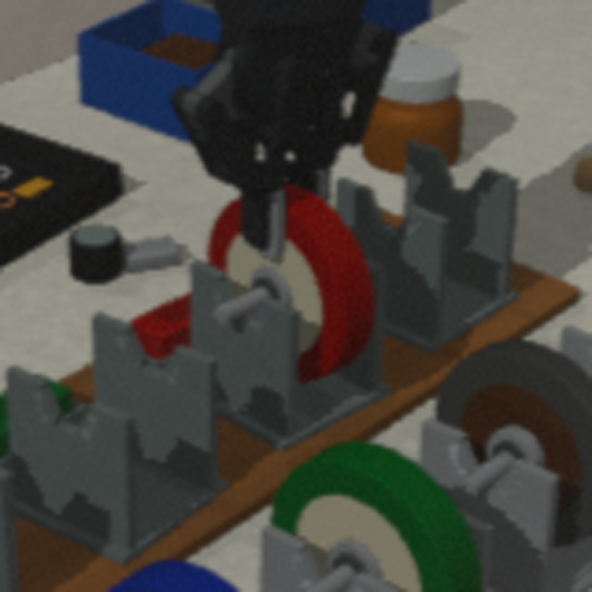

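The axle is in the slot with no contact force. I'll lower the last 3 mm, release and retreat.

Request:
step_arm:
  series:
    - {"x":0,"y":0,"z":-0.2,"twist":0,"jaw":1.5}
    - {"x":0,"y":0,"z":-0.35,"twist":0,"jaw":1.5}
    - {"x":0,"y":0,"z":-0.35,"twist":0,"jaw":1.5}
    - {"x":0,"y":0,"z":-0.3,"twist":0,"jaw":3}
    - {"x":0,"y":0,"z":0,"twist":0,"jaw":4.5}
    - {"x":0,"y":0,"z":0,"twist":0,"jaw":4.5}
    - {"x":0,"y":0,"z":2,"twist":0,"jaw":4.5}
    - {"x":0,"y":0,"z":5,"twist":0,"jaw":4.5}
    - {"x":0,"y":0,"z":8,"twist":0,"jaw":4.5}
    - {"x":0,"y":0,"z":10,"twist":0,"jaw":4.5}

```text
clock: 4.92
eef_pos: [0.6358, -0.1085, 0.2012]
tool_rot: [0.509, 0.491, -0.507, 0.492]
ft_force: [0.6, -0.5, 0.3]
grip_width: 0.0451
```

Run:
```python
from h import *
st();p,d=snap('side','s4')
cv2.imwrite('pics/s4c.png',cv2.resize(p[130:290,270:430,::-1],None,fx=3.7,fy=3.7,interpolation=cv2.INTER_CUBIC))
```

```text
4.92 [ 0.6358 -0.1085  0.2012] yaw -1.92 tilt [ 0.002  0.002 -1.   ] [ 0.6 -0.5  0.3] 0.0451
```

View pics/s4c.png

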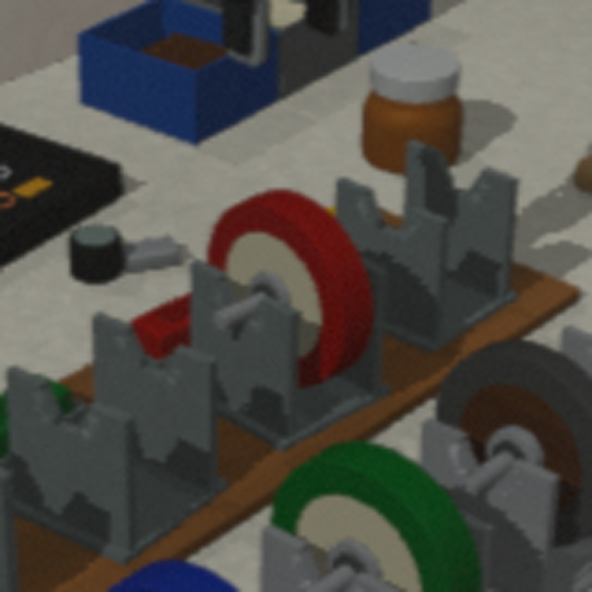

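Request:
step_arm:
  series:
    - {"x":-3,"y":2,"z":0,"twist":1,"jaw":5}
    - {"x":-6,"y":4.3,"z":0,"twist":2,"jaw":5}
    - {"x":-9,"y":6.5,"z":0,"twist":3,"jaw":5}
    - {"x":-12,"y":8.8,"z":0,"twist":4,"jaw":5}
    - {"x":-15,"y":11,"z":0,"twist":5.1,"jaw":5}
    - {"x":-17.5,"y":12.9,"z":0,"twist":5.1,"jaw":5}
    - {"x":-17.5,"y":12.9,"z":0,"twist":5.1,"jaw":5}
    - {"x":-17.5,"y":12.9,"z":-2,"twist":5.1,"jaw":5}
    - {"x":-17.5,"y":12.9,"z":-4,"twist":5.1,"jaw":5}
    - {"x":-17.5,"y":12.9,"z":-5,"twist":5.1,"jaw":5}

```text
clock: 5.8
eef_pos: [0.4624, 0.0201, 0.1544]
tool_rot: [0.488, 0.512, -0.483, 0.516]
ft_force: [-1.1, -0.3, 0.3]
grip_width: 0.0503
```

Run:
```python
from h import *
st()
```

```text
5.8 [0.4624 0.0201 0.1544] yaw 3.21 tilt [ 0.009  0.001 -1.   ] [-1.1 -0.3  0.3] 0.0503
```

Request:
step_arm:
  series:
    - {"x":-0.1,"y":0,"z":-3,"twist":0,"jaw":5}
    - {"x":-0.1,"y":0,"z":-5,"twist":0,"jaw":5}
    - {"x":-0.1,"y":0,"z":-6.4,"twist":0,"jaw":5}
    - {"x":-0.1,"y":0,"z":-7.1,"twist":0,"jaw":5}
    - {"x":-0.1,"y":0,"z":-7.1,"twist":0,"jaw":4}
    - {"x":-0.1,"y":0,"z":-7.1,"twist":0,"jaw":1.5}
    - {"x":-0.1,"y":0,"z":-7.1,"twist":0,"jaw":1.5}
    - {"x":-0.1,"y":0,"z":-7.1,"twist":0,"jaw":1.5}
    - {"x":-0.1,"y":0,"z":-7.1,"twist":0,"jaw":1.5}
    - {"x":-0.1,"y":0,"z":-7.1,"twist":0,"jaw":1.5}

```text
clock: 6.63
eef_pos: [0.4626, 0.0201, 0.0845]
tool_rot: [0.489, 0.511, -0.483, 0.517]
ft_force: [0.8, 0.5, 2.1]
grip_width: 0.021
```

Run:
```python
from h import *
st()
```

```text
6.63 [0.4626 0.0201 0.0845] yaw 3.21 tilt [ 0.012  0.001 -1.   ] [0.8 0.5 2.1] 0.021
```

Request:
step_arm:
  series:
    - {"x":0,"y":0,"z":1,"twist":0,"jaw":1.5}
    - {"x":0,"y":0,"z":3,"twist":0,"jaw":1.5}
    - {"x":0,"y":0,"z":6,"twist":0,"jaw":1.5}
    - {"x":0,"y":0,"z":9,"twist":0,"jaw":1.5}
    - {"x":2,"y":0,"z":11,"twist":0,"jaw":1.5}
    - {"x":5,"y":0,"z":11,"twist":1.5,"jaw":1.5}
    - {"x":8,"y":0,"z":11,"twist":3,"jaw":1.5}
    - {"x":11,"y":0,"z":11,"twist":4,"jaw":1.5}
    - {"x":14,"y":0,"z":11,"twist":4.8,"jaw":1.5}
    - {"x":16.4,"y":0,"z":11,"twist":4.8,"jaw":1.5}

```text
clock: 7.47
eef_pos: [0.6282, 0.0201, 0.1941]
tool_rot: [0.467, 0.531, -0.461, 0.536]
ft_force: [0.8, 0.0, -1.9]
grip_width: 0.0212
```

Request:
step_arm:
  series:
    - {"x":0,"y":0,"z":-1.5,"twist":0,"jaw":1.5}
    - {"x":0,"y":0,"z":-3,"twist":0,"jaw":1.5}
    - {"x":0,"y":0,"z":-3,"twist":0,"jaw":1.5}

```text
clock: 7.72
eef_pos: [0.626, 0.02, 0.1597]
tool_rot: [0.465, 0.533, -0.462, 0.534]
ft_force: [-1.4, -0.3, -3.2]
grip_width: 0.0211
```

```bash
cat >> h.py <<'E'
def look(tag,u0,u1,v0,v1,f):
    st();p,d=snap('side',tag)
    cv2.imwrite(f'pics/{tag}c.png',cv2.resize(p[v0:v1,u0:u1,::-1],None,fx=f,fy=f,interpolation=cv2.INTER_CUBIC))
    return p,d
E
python3 - <<'E'
from h import *
look('s5',210,400,120,290,3.5)
E
```

```text
7.72 [0.626  0.02   0.1597] yaw 8.03 tilt [ 0.004  0.002 -1.   ] [-1.4 -0.3 -3.2] 0.0211
```

View pics/s5c.png

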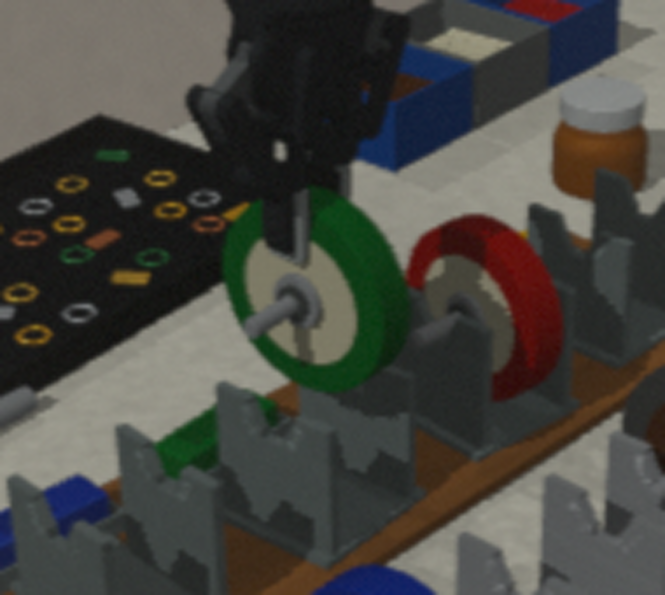

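Request:
step_arm:
  series:
    - {"x":0.1,"y":0,"z":-1.5,"twist":0,"jaw":1.5}
    - {"x":0.1,"y":0,"z":-3,"twist":0,"jaw":1.5}
    - {"x":0.1,"y":0,"z":-4,"twist":0,"jaw":1.5}
    - {"x":0.1,"y":0,"z":-4.7,"twist":0,"jaw":1.5}
    - {"x":0.1,"y":0,"z":-5.3,"twist":0,"jaw":1.5}
    - {"x":0.1,"y":0,"z":-5.8,"twist":0,"jaw":1.5}
    - {"x":0.1,"y":0,"z":-6.1,"twist":0,"jaw":1.5}
    - {"x":0.1,"y":0,"z":-6.1,"twist":0,"jaw":1.5}

```text
clock: 8.43
eef_pos: [0.6271, 0.02, 0.1002]
tool_rot: [0.465, 0.533, -0.462, 0.535]
ft_force: [-0.9, 0.7, -1.6]
grip_width: 0.0209
```

Run:
```python
from h import *
look('s6',210,400,120,290,3.5)
```

```text
8.43 [0.6271 0.02   0.1002] yaw 8.03 tilt [ 0.005  0.002 -1.   ] [-0.9  0.7 -1.6] 0.0209
```

View pics/s6c.png

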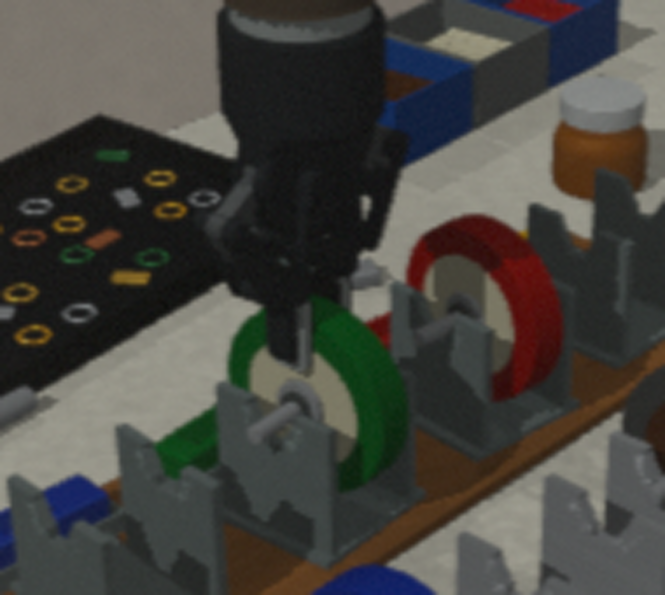

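The green axle is in its slot, with about 5 mm left to go.

Request:
step_arm:
  series:
    - {"x":0,"y":0,"z":-0.3,"twist":0,"jaw":1.5}
    - {"x":0,"y":0,"z":-0.55,"twist":0,"jaw":1.5}
    - {"x":0,"y":0,"z":-0.55,"twist":0,"jaw":1.5}
    - {"x":0,"y":0,"z":-0.4,"twist":0,"jaw":3}
    - {"x":0,"y":0,"z":0,"twist":0,"jaw":4.5}
    - {"x":0,"y":0,"z":0,"twist":0,"jaw":4.5}
    - {"x":0,"y":0,"z":2,"twist":0,"jaw":4.5}
    - {"x":0,"y":0,"z":5,"twist":0,"jaw":4.5}
    - {"x":0,"y":0,"z":8,"twist":0,"jaw":4.5}
    - {"x":0,"y":0,"z":10,"twist":0,"jaw":4.5}

```text
clock: 9.32
eef_pos: [0.6284, 0.0201, 0.2044]
tool_rot: [0.467, 0.532, -0.461, 0.536]
ft_force: [-0.2, 1.1, 0.1]
grip_width: 0.0448
```

Run:
```python
from h import *
look('s7',210,400,120,290,3.5)
```

```text
9.32 [0.6284 0.0201 0.2044] yaw 8.03 tilt [ 0.01   0.002 -1.   ] [-0.2  1.1  0.1] 0.0448
```

View pics/s7c.png

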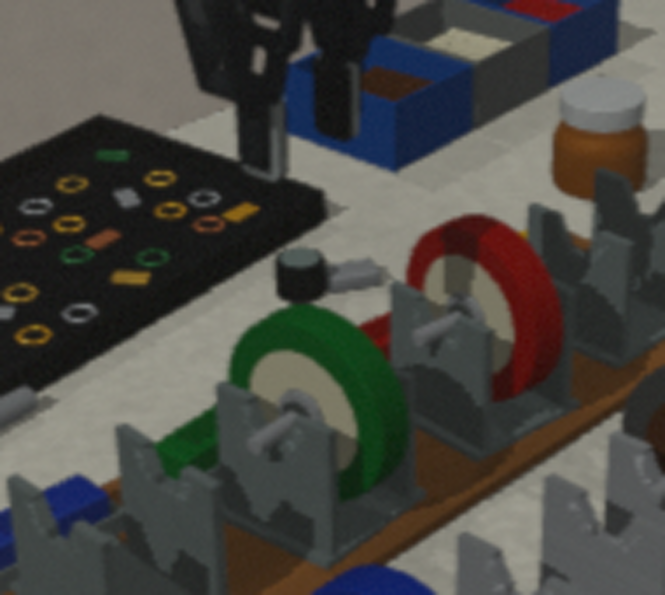

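Green looks seated. Next is blue.

Request:
step_arm:
  series:
    - {"x":-3,"y":2,"z":0,"twist":-1,"jaw":5}
    - {"x":-6,"y":4,"z":0,"twist":-2,"jaw":5}
    - {"x":-9,"y":6,"z":0,"twist":-3,"jaw":5}
    - {"x":-12,"y":8,"z":0,"twist":-4,"jaw":5}
    - {"x":-15,"y":10,"z":0,"twist":-4.8,"jaw":5}
    - {"x":-17.3,"y":11.3,"z":0,"twist":-4.8,"jaw":5}
    - {"x":-17.3,"y":11.3,"z":0,"twist":-4.8,"jaw":5}
    - {"x":-17.3,"y":11.3,"z":-2,"twist":-4.8,"jaw":5}
    - {"x":-17.3,"y":11.3,"z":-4,"twist":-4.8,"jaw":5}
    - {"x":-17.3,"y":11.3,"z":-5,"twist":-4.8,"jaw":5}

```text
clock: 10.2
eef_pos: [0.4666, 0.06, 0.1699]
tool_rot: [0.484, 0.53, -0.46, 0.523]
ft_force: [-0.1, -0.6, -1.8]
grip_width: 0.0495
```

Run:
```python
from h import *
st()
```

```text
10.2 [0.4666 0.06   0.1699] yaw 6.23 tilt [ 0.015  0.033 -0.999] [-0.1 -0.6 -1.8] 0.0495
```

That move came up short: y is .060, not .133. I'll check the joints.

Run:
```python
from h import *
o=bot.get_obs();print(o['joint_pos'].round(3),o['joint_vel'].round(3),o['tau'].round(1)); look('s8',0,640,0,480,1.2)
```

```text
[ 0.108  0.205 -0.206  1.141  0.031  3.141] [ 0.003  0.112 -0.29  -0.39   0.003  0.   ] [ -0.  -35.6  25.    0.3   0.1   0. ]
10.2 [0.4666 0.06   0.1699] yaw 6.23 tilt [ 0.015  0.033 -0.999] [-0.1 -0.6 -1.8] 0.0495
```

View pics/s8c.png

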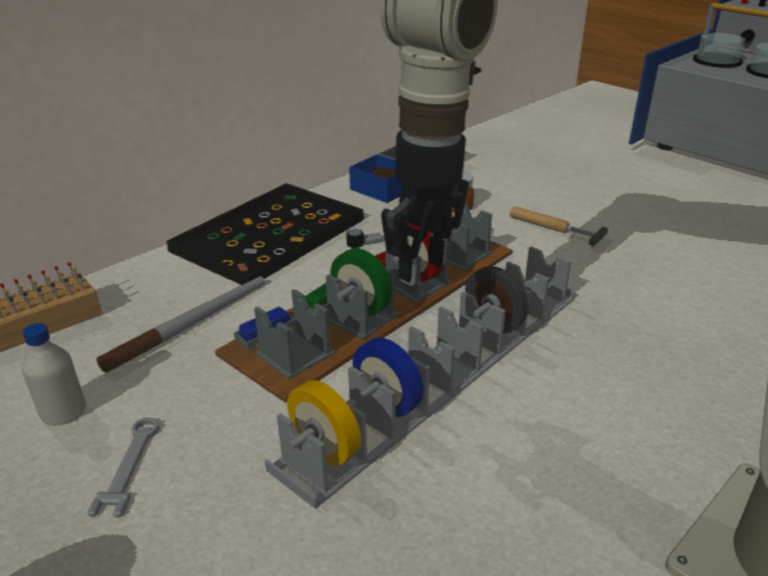

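Joint 6 is at its +π limit. A half turn gives the same grasp, so I'll rotate +180° (j6 goes towards 0) at a safe height.

Request:
step_arm:
  series:
    - {"x":0,"y":0,"z":2,"twist":7,"jaw":5}
    - {"x":0,"y":0,"z":4,"twist":14,"jaw":5}
    - {"x":0,"y":0,"z":5,"twist":21,"jaw":5}
    - {"x":0,"y":0,"z":5,"twist":28,"jaw":5}
    - {"x":0,"y":0,"z":5,"twist":35,"jaw":5}
    - {"x":0,"y":0,"z":5,"twist":42,"jaw":5}
    - {"x":0,"y":0,"z":5,"twist":49,"jaw":5}
    - {"x":0,"y":0,"z":5,"twist":56,"jaw":5}
    - {"x":0,"y":0,"z":5,"twist":63,"jaw":5}
    - {"x":0,"y":0,"z":5,"twist":70,"jaw":5}

```text
clock: 11.08
eef_pos: [0.4655, 0.0599, 0.2178]
tool_rot: [0.089, 0.712, -0.077, 0.692]
ft_force: [0.2, 0.2, -0.2]
grip_width: 0.05
```

Run:
```python
from h import *
st();print(bot.get_obs()['joint_pos'])
```

```text
11.08 [0.4655 0.0599 0.2178] yaw 76.57 tilt [-0.025  0.021 -0.999] [ 0.2  0.2 -0.2] 0.05
[ 0.11280779  0.20497002 -0.07683746  1.31189801  0.02336757  1.91797833]
```

Request:
step_arm:
  series:
    - {"x":0,"y":1,"z":0,"twist":7,"jaw":5}
    - {"x":0,"y":2,"z":0,"twist":14,"jaw":5}
    - {"x":0,"y":3,"z":0,"twist":21,"jaw":5}
    - {"x":0,"y":4,"z":0,"twist":28,"jaw":5}
    - {"x":0,"y":5,"z":0,"twist":35,"jaw":5}
    - {"x":0,"y":6,"z":0,"twist":42,"jaw":5}
    - {"x":-1,"y":7.3,"z":0,"twist":49,"jaw":5}
    - {"x":-1,"y":7.3,"z":0,"twist":56,"jaw":5}
    - {"x":-1,"y":7.3,"z":0,"twist":63,"jaw":5}
    - {"x":-1,"y":7.3,"z":0,"twist":70,"jaw":5}

```text
clock: 11.92
eef_pos: [0.4562, 0.1335, 0.2185]
tool_rot: [-0.338, 0.633, 0.336, 0.61]
ft_force: [0.2, -0.3, -0.4]
grip_width: 0.0499
```

Request:
step_arm:
  series:
    - {"x":0,"y":0,"z":0,"twist":7,"jaw":5}
    - {"x":0,"y":0,"z":0,"twist":14,"jaw":5}
    - {"x":0,"y":0,"z":0,"twist":21,"jaw":5}
    - {"x":0,"y":0,"z":0,"twist":28,"jaw":5}
    - {"x":0,"y":0,"z":0,"twist":34,"jaw":5}
    - {"x":0,"y":0,"z":0,"twist":36.5,"jaw":5}
    - {"x":0,"y":0,"z":0,"twist":36.5,"jaw":5}

```text
clock: 12.5
eef_pos: [0.4568, 0.1337, 0.2191]
tool_rot: [0.519, -0.494, -0.511, -0.475]
ft_force: [-0.4, 0.0, -0.1]
grip_width: 0.0497
```

Run:
```python
from h import *
st();print(bot.get_obs()['joint_pos'])
```

```text
12.5 [0.4568 0.1337 0.2191] yaw 183.5 tilt [-0.01  -0.029 -1.   ] [-0.4  0.  -0.1] 0.0497
[ 0.30035451  0.21365492 -0.06222175  1.3132248  -0.02439653  0.23968272]
```

Request:
step_arm:
  series:
    - {"x":-0.2,"y":-0.1,"z":-3,"twist":0,"jaw":5}
    - {"x":-0.2,"y":-0.1,"z":-6,"twist":0,"jaw":5}
    - {"x":-0.2,"y":-0.1,"z":-9,"twist":0,"jaw":5}
    - {"x":-0.2,"y":-0.1,"z":-11,"twist":0,"jaw":5}
    - {"x":-0.2,"y":-0.1,"z":-12.5,"twist":0,"jaw":5}
    - {"x":-0.2,"y":-0.1,"z":-13.5,"twist":0,"jaw":5}
    - {"x":-0.2,"y":-0.1,"z":-13.5,"twist":0,"jaw":5}
    - {"x":-0.2,"y":-0.1,"z":-13.5,"twist":0,"jaw":5}

```text
clock: 13.17
eef_pos: [0.4549, 0.1328, 0.084]
tool_rot: [0.519, -0.495, -0.511, -0.475]
ft_force: [-0.2, 0.5, -0.7]
grip_width: 0.05
```

Run:
```python
from h import *
look('s9',230,430,180,380,3)
```

```text
13.17 [0.4549 0.1328 0.084 ] yaw 183.45 tilt [-0.011 -0.029 -1.   ] [-0.2  0.5 -0.7] 0.05
```

View pics/s9c.png

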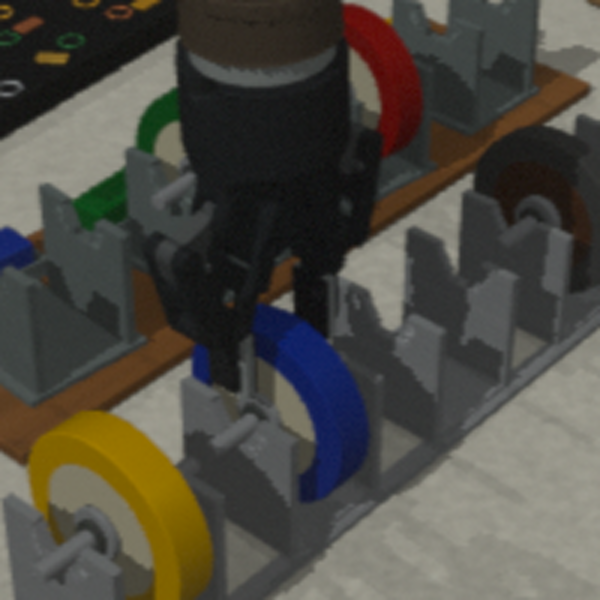

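The fingers straddle the blue wheel, so I'll close.

Request:
step_arm:
  series:
    - {"x":0,"y":0,"z":0,"twist":-0.2,"jaw":1.5}
    - {"x":0,"y":0,"z":0,"twist":-0.2,"jaw":1.5}
    - {"x":0,"y":0,"z":0,"twist":-0.2,"jaw":1.5}
    - {"x":0,"y":0,"z":0,"twist":-0.2,"jaw":1.5}
    - {"x":0,"y":0,"z":0,"twist":-0.2,"jaw":1.5}
    - {"x":0,"y":0,"z":0,"twist":-0.2,"jaw":1.5}
    - {"x":0,"y":0,"z":0,"twist":-0.2,"jaw":1.5}

```text
clock: 13.8
eef_pos: [0.4567, 0.1333, 0.0862]
tool_rot: [0.519, -0.494, -0.509, -0.477]
ft_force: [-0.2, 0.4, 6.1]
grip_width: 0.0213
```

Request:
step_arm:
  series:
    - {"x":0,"y":0,"z":0,"twist":0,"jaw":1.5}
    - {"x":0,"y":0,"z":0,"twist":0,"jaw":1.5}

```text
clock: 13.97
eef_pos: [0.4569, 0.1334, 0.0865]
tool_rot: [0.519, -0.494, -0.509, -0.477]
ft_force: [0.9, 0.3, -1.3]
grip_width: 0.0209
```

Run:
```python
from h import *
st();print(bot.get_obs()['ft_torque'])
```

```text
13.97 [0.4569 0.1334 0.0865] yaw 183.24 tilt [-0.006 -0.027 -1.   ] [ 0.9  0.3 -1.3] 0.0209
[ 0.02480155 -0.01306558 -0.03020602]
```

Request:
step_arm:
  series:
    - {"x":0,"y":0,"z":1,"twist":0,"jaw":1.5}
    - {"x":0,"y":0,"z":3,"twist":0,"jaw":1.5}
    - {"x":0,"y":0,"z":6,"twist":0,"jaw":1.5}
    - {"x":0,"y":0,"z":9,"twist":0,"jaw":1.5}
    - {"x":2,"y":0.2,"z":10,"twist":-1,"jaw":1.5}
    - {"x":5,"y":0.4,"z":10,"twist":-2,"jaw":1.5}
    - {"x":8,"y":0.6,"z":10,"twist":-3,"jaw":1.5}
    - {"x":11,"y":0.8,"z":10,"twist":-3.6,"jaw":1.5}
    - {"x":14,"y":1.1,"z":10,"twist":-3.6,"jaw":1.5}
    - {"x":17,"y":1.1,"z":10,"twist":-3.6,"jaw":1.5}

```text
clock: 14.8
eef_pos: [0.6278, 0.1447, 0.1858]
tool_rot: [-0.503, 0.51, 0.494, 0.493]
ft_force: [0.2, -0.5, -0.5]
grip_width: 0.0209
```

Request:
step_arm:
  series:
    - {"x":0,"y":0,"z":-1,"twist":0,"jaw":1.5}
    - {"x":0,"y":0,"z":-2,"twist":0,"jaw":1.5}
    - {"x":0,"y":0,"z":-2,"twist":0,"jaw":1.5}

```text
clock: 15.05
eef_pos: [0.6252, 0.1441, 0.1615]
tool_rot: [-0.502, 0.513, 0.495, 0.49]
ft_force: [-1.8, -0.9, -2.4]
grip_width: 0.0208
```

Run:
```python
from h import *
look('s10',170,360,150,320,3.5)
```

```text
15.05 [0.6252 0.1441 0.1615] yaw 179.67 tilt [-0.016 -0.028 -0.999] [-1.8 -0.9 -2.4] 0.0208
```

View pics/s10c.png

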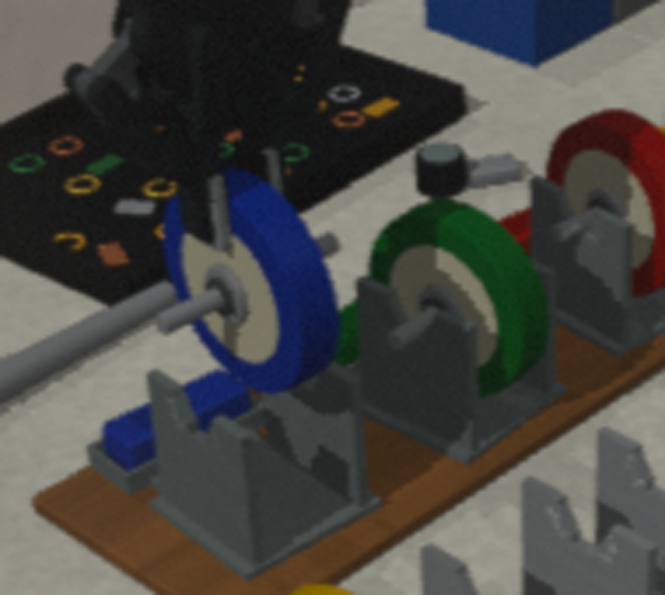

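Request:
step_arm:
  series:
    - {"x":0.2,"y":0,"z":-1.5,"twist":0,"jaw":1.5}
    - {"x":0.2,"y":0,"z":-3,"twist":0,"jaw":1.5}
    - {"x":0.2,"y":0,"z":-4,"twist":0,"jaw":1.5}
    - {"x":0.2,"y":0,"z":-4.7,"twist":0,"jaw":1.5}
    - {"x":0.2,"y":0,"z":-5.2,"twist":0,"jaw":1.5}
    - {"x":0.2,"y":0,"z":-5.6,"twist":0,"jaw":1.5}
    - {"x":0.2,"y":0,"z":-5.9,"twist":0,"jaw":1.5}
    - {"x":0.2,"y":0,"z":-5.9,"twist":0,"jaw":1.5}

```text
clock: 15.77
eef_pos: [0.6271, 0.1443, 0.1039]
tool_rot: [-0.502, 0.512, 0.495, 0.491]
ft_force: [0.4, 0.5, -1.7]
grip_width: 0.021
```

Run:
```python
from h import *
look('s11',170,360,150,320,3.5)
```

```text
15.77 [0.6271 0.1443 0.1039] yaw 179.68 tilt [-0.015 -0.028 -0.999] [ 0.4  0.5 -1.7] 0.021
```

View pics/s11c.png

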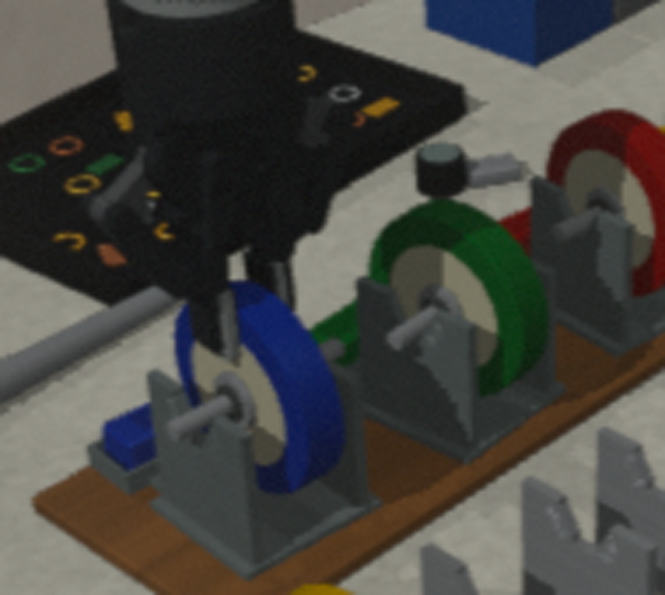

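Request:
step_arm:
  series:
    - {"x":0,"y":0,"z":-0.3,"twist":0,"jaw":1.5}
    - {"x":0,"y":0,"z":-0.6,"twist":0,"jaw":1.5}
    - {"x":0,"y":0,"z":-0.7,"twist":0,"jaw":1.5}
    - {"x":0,"y":0,"z":-0.7,"twist":0,"jaw":1.5}

```text
clock: 16.15
eef_pos: [0.6273, 0.1442, 0.0969]
tool_rot: [-0.502, 0.512, 0.495, 0.491]
ft_force: [0.2, 0.3, -1.5]
grip_width: 0.0209
```

Run:
```python
from h import *
look('s12',170,360,150,320,3.5)
```

```text
16.15 [0.6273 0.1442 0.0969] yaw 179.68 tilt [-0.015 -0.028 -0.999] [ 0.2  0.3 -1.5] 0.0209
```

View pics/s12c.png

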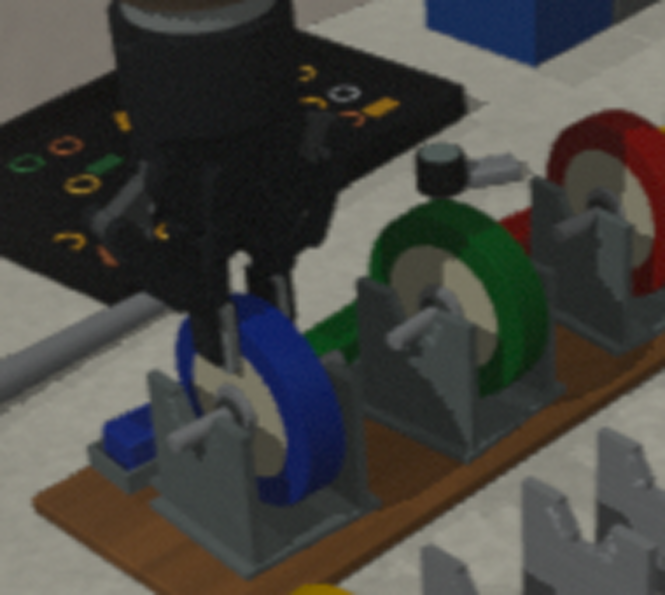

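Still no contact force. I'll lower another 2 mm, release and retreat.

Request:
step_arm:
  series:
    - {"x":0,"y":0,"z":-0.2,"twist":0,"jaw":1.5}
    - {"x":0,"y":0,"z":-0.2,"twist":0,"jaw":1.5}
    - {"x":0,"y":0,"z":-0.2,"twist":0,"jaw":3}
    - {"x":0,"y":0,"z":0,"twist":0,"jaw":4.5}
    - {"x":0,"y":0,"z":0,"twist":0,"jaw":4.5}
    - {"x":0,"y":0,"z":2,"twist":0,"jaw":4.5}
    - {"x":0,"y":0,"z":5,"twist":0,"jaw":4.5}
    - {"x":0,"y":0,"z":8,"twist":0,"jaw":4.5}
    - {"x":0,"y":0,"z":11,"twist":0,"jaw":4.5}

```text
clock: 16.95
eef_pos: [0.627, 0.1442, 0.2079]
tool_rot: [-0.502, 0.512, 0.495, 0.49]
ft_force: [0.9, 0.3, 0.5]
grip_width: 0.045
```

Run:
```python
from h import *
look('s13',170,360,150,320,3.5)
```

```text
16.95 [0.627  0.1442 0.2079] yaw 179.68 tilt [-0.016 -0.028 -0.999] [0.9 0.3 0.5] 0.045
```

View pics/s13c.png

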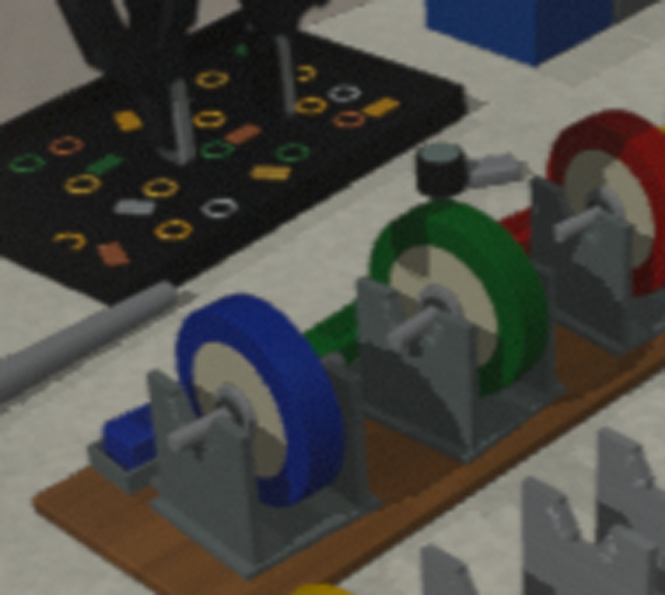

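Request:
step_arm:
  series:
    - {"x":-3,"y":1.6,"z":0,"twist":1,"jaw":5}
    - {"x":-6,"y":3.2,"z":0,"twist":2,"jaw":5}
    - {"x":-9,"y":4.8,"z":0,"twist":3,"jaw":5}
    - {"x":-12,"y":6.4,"z":0,"twist":3.5,"jaw":5}
    - {"x":-15,"y":8,"z":0,"twist":3.5,"jaw":5}
    - {"x":-17.8,"y":9.5,"z":0,"twist":3.5,"jaw":5}
    - {"x":-17.8,"y":9.5,"z":0,"twist":3.5,"jaw":5}
    - {"x":-17.8,"y":9.5,"z":-2,"twist":3.5,"jaw":5}
    - {"x":-17.8,"y":9.5,"z":-4,"twist":3.5,"jaw":5}
    - {"x":-17.8,"y":9.5,"z":-5,"twist":3.5,"jaw":5}

```text
clock: 17.83
eef_pos: [0.4513, 0.2395, 0.164]
tool_rot: [0.519, -0.494, -0.508, -0.478]
ft_force: [-0.9, -1.2, -0.7]
grip_width: 0.0504
```

Run:
```python
from h import *
st()
```

```text
17.83 [0.4513 0.2395 0.164 ] yaw 183.19 tilt [-0.004 -0.027 -1.   ] [-0.9 -1.2 -0.7] 0.0504
```

Request:
step_arm:
  series:
    - {"x":-0.2,"y":0,"z":-3,"twist":0,"jaw":5}
    - {"x":-0.2,"y":0,"z":-5.5,"twist":0,"jaw":5}
    - {"x":-0.2,"y":0,"z":-7.2,"twist":0,"jaw":5}
    - {"x":-0.2,"y":0,"z":-8.2,"twist":0,"jaw":5}
    - {"x":-0.2,"y":0,"z":-8.2,"twist":0,"jaw":4}
    - {"x":-0.2,"y":0,"z":-8.2,"twist":0,"jaw":1.5}
    - {"x":-0.2,"y":0,"z":-8.2,"twist":0,"jaw":1.5}
    - {"x":-0.2,"y":0,"z":-8.2,"twist":0,"jaw":1.5}
    - {"x":-0.2,"y":0,"z":-8.2,"twist":0,"jaw":1.5}
    - {"x":-0.2,"y":0,"z":-8.2,"twist":0,"jaw":1.5}

```text
clock: 18.67
eef_pos: [0.4504, 0.2401, 0.0832]
tool_rot: [0.52, -0.493, -0.508, -0.479]
ft_force: [1.1, -0.6, 1.5]
grip_width: 0.021
```

Run:
```python
from h import *
st()
```

```text
18.67 [0.4504 0.2401 0.0832] yaw 183.18 tilt [-0.001 -0.026 -1.   ] [ 1.1 -0.6  1.5] 0.021
```

Request:
step_arm:
  series:
    - {"x":0,"y":0,"z":1,"twist":0,"jaw":1.5}
    - {"x":0,"y":0,"z":3,"twist":0,"jaw":1.5}
    - {"x":0,"y":0,"z":6,"twist":0,"jaw":1.5}
    - {"x":0,"y":0,"z":9,"twist":0,"jaw":1.5}
    - {"x":0,"y":0,"z":12,"twist":0,"jaw":1.5}
    - {"x":0,"y":0,"z":15,"twist":0,"jaw":1.5}
    - {"x":1,"y":-2,"z":16,"twist":0,"jaw":1.5}
    - {"x":2,"y":-5,"z":16,"twist":0,"jaw":1.5}
    - {"x":3,"y":-8,"z":16,"twist":0,"jaw":1.5}
    - {"x":4,"y":-11,"z":16,"twist":0,"jaw":1.5}

```text
clock: 19.5
eef_pos: [0.4904, 0.1291, 0.2444]
tool_rot: [0.52, -0.492, -0.508, -0.479]
ft_force: [0.2, 0.6, -1.5]
grip_width: 0.021
```

Run:
```python
from h import *
st()
```

```text
19.5 [0.4904 0.1291 0.2444] yaw 183.26 tilt [-0.    -0.025 -1.   ] [ 0.2  0.6 -1.5] 0.021
```

Request:
step_arm:
  series:
    - {"x":1.5,"y":-3.5,"z":0,"twist":0,"jaw":1.5}
    - {"x":3.1,"y":-7,"z":0,"twist":0,"jaw":1.5}
    - {"x":4.7,"y":-10.7,"z":0,"twist":0,"jaw":1.5}
    - {"x":6.3,"y":-14.4,"z":0,"twist":0,"jaw":1.5}
    - {"x":7.9,"y":-18,"z":0,"twist":0,"jaw":1.5}
    - {"x":9.5,"y":-21.7,"z":0,"twist":0,"jaw":1.5}
    - {"x":11.1,"y":-25.4,"z":0,"twist":0,"jaw":1.5}
    - {"x":12.7,"y":-29.2,"z":0,"twist":0,"jaw":1.5}
    - {"x":14.2,"y":-32.6,"z":0,"twist":0,"jaw":1.5}
    - {"x":15.6,"y":-35.8,"z":0,"twist":0,"jaw":1.5}

```text
clock: 20.33
eef_pos: [0.6462, -0.231, 0.2448]
tool_rot: [0.52, -0.492, -0.508, -0.479]
ft_force: [0.5, 0.4, -1.9]
grip_width: 0.0211
```

Request:
step_arm:
  series:
    - {"x":0,"y":0,"z":-2,"twist":0,"jaw":1.5}
    - {"x":0,"y":0,"z":-4,"twist":0,"jaw":1.5}
    - {"x":0,"y":0,"z":-6,"twist":0,"jaw":1.5}
    - {"x":0,"y":0,"z":-7,"twist":0,"jaw":1.5}
    - {"x":0,"y":0,"z":-7,"twist":0,"jaw":1.5}

```text
clock: 20.75
eef_pos: [0.6441, -0.2304, 0.1715]
tool_rot: [0.518, -0.493, -0.51, -0.478]
ft_force: [-0.4, 0.2, -2.4]
grip_width: 0.0209
```

Run:
```python
from h import *
look('s14',290,480,80,250,3.5)
```

```text
20.75 [ 0.6441 -0.2304  0.1715] yaw 183.22 tilt [-0.007 -0.023 -1.   ] [-0.4  0.2 -2.4] 0.0209
```

View pics/s14c.png

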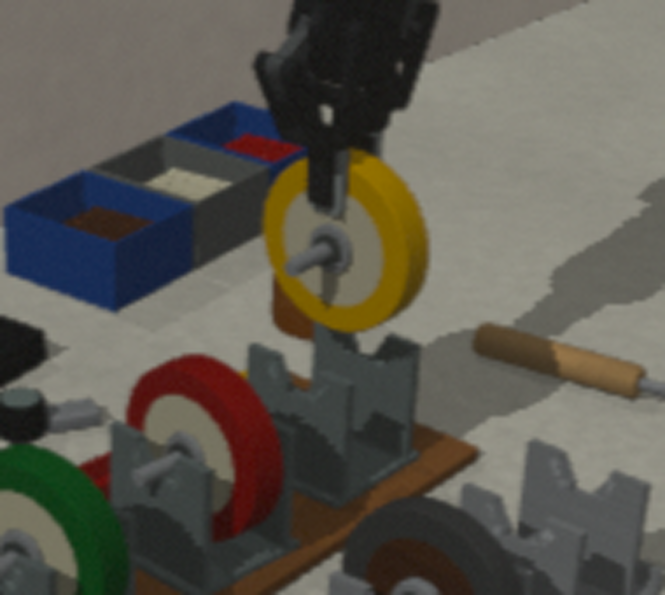

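Request:
step_arm:
  series:
    - {"x":0.25,"y":0.15,"z":-1.5,"twist":0,"jaw":1.5}
    - {"x":0.25,"y":0.15,"z":-3,"twist":0,"jaw":1.5}
    - {"x":0.25,"y":0.15,"z":-4.5,"twist":0,"jaw":1.5}
    - {"x":0.25,"y":0.15,"z":-5.5,"twist":0,"jaw":1.5}
    - {"x":0.25,"y":0.15,"z":-6.1,"twist":0,"jaw":1.5}
    - {"x":0.25,"y":0.15,"z":-6.6,"twist":0,"jaw":1.5}
    - {"x":0.25,"y":0.15,"z":-7.1,"twist":0,"jaw":1.5}
    - {"x":0.25,"y":0.15,"z":-7.1,"twist":0,"jaw":1.5}

```text
clock: 21.47
eef_pos: [0.6476, -0.2289, 0.1025]
tool_rot: [0.519, -0.493, -0.509, -0.478]
ft_force: [0.5, 0.5, -1.5]
grip_width: 0.021
```

Run:
```python
from h import *
look('s15',290,480,80,250,3.5)
```

```text
21.47 [ 0.6476 -0.2289  0.1025] yaw 183.24 tilt [-0.004 -0.024 -1.   ] [ 0.5  0.5 -1.5] 0.021
```

View pics/s15c.png

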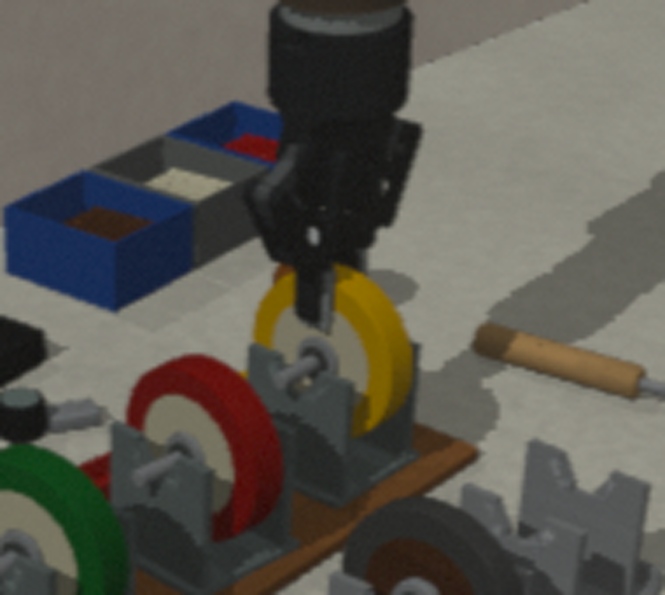

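Request:
step_arm:
  series:
    - {"x":-0.1,"y":0,"z":-0.3,"twist":0,"jaw":1.5}
    - {"x":-0.1,"y":0,"z":-0.6,"twist":0,"jaw":1.5}
    - {"x":-0.1,"y":0,"z":-0.9,"twist":0,"jaw":1.5}
    - {"x":-0.1,"y":0,"z":-0.9,"twist":0,"jaw":1.5}

```text
clock: 21.85
eef_pos: [0.6466, -0.2291, 0.0934]
tool_rot: [0.519, -0.493, -0.509, -0.478]
ft_force: [0.4, -0.2, -2.9]
grip_width: 0.0212
```

Request:
step_arm:
  series:
    - {"x":0,"y":0,"z":-0.1,"twist":0,"jaw":1.5}
    - {"x":0,"y":0,"z":-0.1,"twist":0,"jaw":1.5}
    - {"x":0,"y":0,"z":-0.1,"twist":0,"jaw":3}
    - {"x":0,"y":0,"z":0,"twist":0,"jaw":4.5}
    - {"x":0,"y":0,"z":0,"twist":0,"jaw":4.5}
    - {"x":0,"y":0,"z":2,"twist":0,"jaw":4.5}
    - {"x":0,"y":0,"z":5,"twist":0,"jaw":4.5}
    - {"x":0,"y":0,"z":8,"twist":0,"jaw":4.5}
    - {"x":0,"y":0,"z":11,"twist":0,"jaw":4.5}
    - {"x":0,"y":0,"z":12,"twist":0,"jaw":4.5}

```text
clock: 22.68
eef_pos: [0.6486, -0.2297, 0.2194]
tool_rot: [0.521, -0.492, -0.506, -0.48]
ft_force: [0.3, 0.9, 0.9]
grip_width: 0.0451
```

Run:
```python
from h import *
look('s16',170,480,80,320,2.5)
```

```text
22.68 [ 0.6486 -0.2297  0.2194] yaw 183.21 tilt [ 0.004 -0.027 -1.   ] [0.3 0.9 0.9] 0.0451
```

View pics/s16c.png

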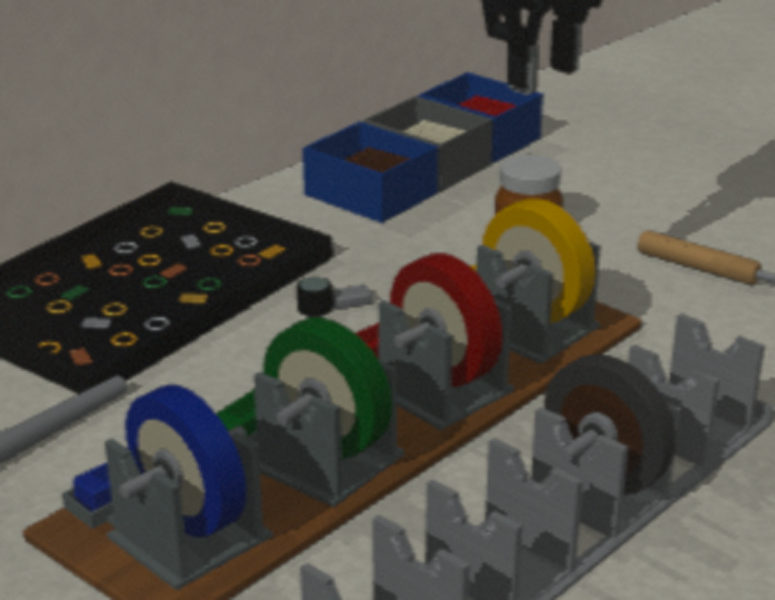

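All four look seated. I'll back the arm away and verify heights with the top camera.

Request:
step_arm:
  series:
    - {"x":-1,"y":-3,"z":2,"twist":0,"jaw":4.5}
    - {"x":-3,"y":-6,"z":3,"twist":0,"jaw":4.5}
    - {"x":-6,"y":-9,"z":3,"twist":0,"jaw":4.5}
    - {"x":-9,"y":-12,"z":3,"twist":0,"jaw":4.5}
    - {"x":-12,"y":-14,"z":3,"twist":0,"jaw":4.5}
    - {"x":-15,"y":-16,"z":3,"twist":0,"jaw":4.5}
    - {"x":-18,"y":-17,"z":3,"twist":0,"jaw":4.5}
    - {"x":-21,"y":-18,"z":3,"twist":0,"jaw":4.5}
    - {"x":-24,"y":-18,"z":3,"twist":0,"jaw":4.5}
    - {"x":-26,"y":-18,"z":3,"twist":0,"jaw":4.5}

```text
clock: 23.57
eef_pos: [0.3857, -0.4099, 0.2481]
tool_rot: [0.52, -0.492, -0.506, -0.48]
ft_force: [-0.1, -0.1, 0.2]
grip_width: 0.0449
```

Run:
```python
from h import *
np.set_printoptions(precision=4,suppress=True)
st();p,d=snap('top','t9');C=cloud('top',d)
cv2.imwrite('pics/t9c.png',cv2.resize(p[140:340,165:490,::-1],None,fx=2.4,fy=2.4,interpolation=cv2.INTER_CUBIC))
T=dict(blue=(.625,.144,-.4),green=(.6247,.0195,8),red=(.6325,-.107,-2),yellow=(.645,-.229,3.1))
for n,(x,y,a) in T.items():
    a=np.radians(a);Q=C.reshape(-1,3)-[x,y,0]
    l=np.stack([Q[:,0]*np.cos(a)+Q[:,1]*np.sin(a),-Q[:,0]*np.sin(a)+Q[:,1]*np.cos(a),Q[:,2]],1)
    t=l[(abs(l[:,0])<.05)&(abs(l[:,1])<.022)&(l[:,2]>.112)]
    print(n,'top z',np.percentile(t[:,2],97),'rect',cv2.minAreaRect(t[:,:2].astype(np.float32)*1000))
    for s in(1,-1):
        e=l[(abs(l[:,0])<.012)&(s*l[:,1]>.034)&(s*l[:,1]<.052)&(l[:,2]>.06)]
        print('  end',s,len(e),'z top',np.percentile(e[:,2],85) if len(e) else None, 'x',e[:,0].mean() if len(e) else None,'ymax',(s*e[:,1]).max() if len(e) else None)
```

```text
23.57 [ 0.3857 -0.4099  0.2481] yaw 183.08 tilt [ 0.003 -0.026 -1.   ] [-0.1 -0.1  0.2] 0.0449
blue top z 0.12452207081321554 rect ((1.0796318054199219, -0.5528402328491211), (66.56640625, 21.547468185424805), 1.1039901971817017)
  end 1 36 z top 0.07934948017622492 x 0.0007958010407931397 ymax 0.04743377851402037
  end -1 38 z top 0.07898403986277436 x -0.0005386770093937079 ymax 0.04768749497499032
green top z 0.12488216182329372 rect ((0.8958740234375, -0.20958709716796875), (64.41053009033203, 21.860179901123047), 0.12980228662490845)
  end 1 37 z top 0.07919368347620516 x -0.0004988528357011323 ymax 0.04694721789377206
  end -1 37 z top 0.07878369649232077 x 9.917202002230451e-05 ymax 0.048140029645129534
red top z 0.12456533880002826 rect ((1.1973342895507812, -1.0527372360229492), (68.3338394165039, 21.450597763061523), 0.5905261635780334)
  end 1 34 z top 0.07798043614851238 x 0.0005345969653574377 ymax 0.04661039857748249
  end -1 41 z top 0.07876528159220515 x -5.1262222764452634e-05 ymax 0.04952762619868951
yellow top z 0.12440426668302057 rect ((-0.6752891540527344, 0.1430988311767578), (67.23533630371094, 23.0845890045166), 0.41467469930648804)
  end 1 44 z top 0.07892511947200027 x -7.555628417560305e-05 ymax 0.047945439195022185
  end -1 38 z top 0.07838890869643911 x -0.0002769054046116446 ymax 0.048640681102396714
```

View pics/t9c.png

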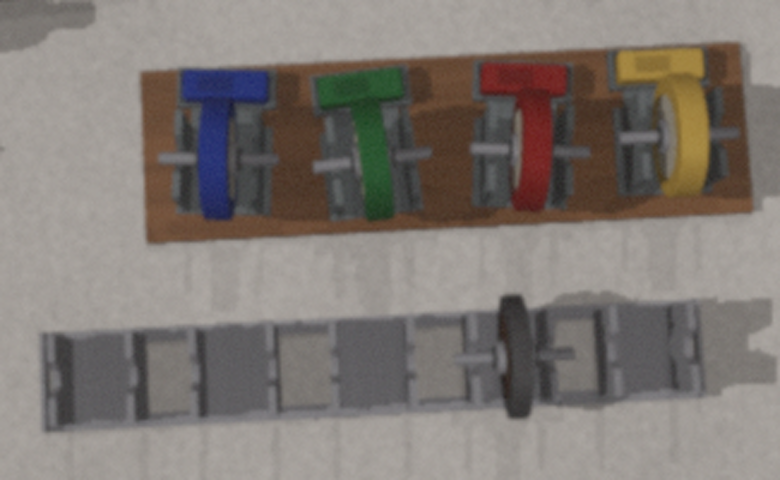

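All four wheels are level to within 1 mm and centred. Heights carry the same +2 to 3 mm camera bias I saw on the wheels in the rack, and the wire wheel has not moved. I'm handing in.

```bash
python3 -c "
from h import *
bot.job_done()"
```

```text
the job is handed in; nothing more can be done
```

All four felt wheels are in the cradles with the matching bars: blue, green, red, yellow from +y to -y. The job is handed in. It took about 24 s of robot time. The grey wire wheel is still in its rack bay and was not touched.

**Last checks (top camera):**
- **Centring:** each wheel sits within about 1 mm of its cradle's slot centre.
- **Level:** the two ends of each axle agree in height to within 1 mm.
- **Height:** axle tops read 78–79 mm against an expected 77 mm, and wheel tops about 124.5 mm against 122 mm. That matches the +2 to 3 mm offset I measured on the same wheels when they were seated in the rack, so I take them as fully down.
- **Arm:** it was clear of everything, with no load on the wrist.

**One thing went wrong on the way:** joint 6 reached the end of its range on the empty move to the blue wheel, so that move stopped short and left the tool tilted by about 1.5–2°. I turned the gripper half a turn at a safe height and continued. The small tilt stayed for the blue and yellow placements, and both wheels ended level. Wrist forces read about 6 N at most at the end of each move.

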